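# Set the tube hold-down screw with a quarter turn of clearance and lock it

### The job

Turn the red wing screw of the tube hold-down clockwise until its pad bottoms on the steel tube - hand tight, you must feel it stop, but do not force it - then back it off a quarter turn so that the tube can still be rolled. Then swing the yellow lock lever all the way over to its other stop, let go, and leave the other things on the bench where they are.

Things in the scene. Friction and masses are not known exactly. Their poses are not given: they have to be found in the camera images.
- wing_grip (a point): Red wing of the hold-down screw: upright bar 48 mm long, 14 thick, 30 high, turning on a vertical axis, always at the same height. Point on the axis at the bar's mid-height, 174 mm above the bench, 15 mm below its top. x along the bar (white mark on its +x half), z up. Below the bar a 26 mm collar, 4 mm high; the blue arm's top is 27 mm below the bar. Clockwise from above lowers the pad.
- spindle: Spindle under the screw with a brass pad 30 mm across; origin at the centre of the pad's underside, z up, x along the tube. It goes 3 mm down per turn of the wing. Start: 0.9 to 2.6 rad of wing short of bottoming; poses are too coarse to tell. Thread friction 0.06 N m. Bottomed, the moment climbs 4 N m per rad and twists the pad; 0.3 to 0.7 N m is hand tight, 1 N m is forcing.
- tube: Heavy steel tube, 48 mm across, 216 mm long, flange at one end, lying along x in two vee blocks under the screw; it does not move. Origin on its top line, half-way along, z up. The height of the spindle's origin above it is the clearance under the pad (0 when bottomed, 0.75 mm per quarter turn). The wing stays where it is left.
- lock_lever (a joint): Angle of the lock lever, rad: starts between 0 and 0.25 (open); 1.2 is the far stop (locked). Grows anticlockwise seen from above. Friction about 0.08 N m; it stays where it is left.
- lever_grip (a point): Yellow upright round grip at the lever's end, 20 mm across, 45 mm high; point on its axis, 20 mm below its top, about 168 mm above the bench. It moves on a circle of 62 mm radius about point lever_pivot; 21 mm below the point is the flat steel lever arm.
- lever_pivot (a point): Point on the vertical axis of the lock lever, at the height of lever_grip; on the blue arm, 103 mm from the screw axis.
- offcut: Bystander, loose: short steel tube offcut standing on end, 52 mm across, 50 mm high; origin at the centre of its underside.
- tin: Bystander, loose: green tin, 60 mm across, 75 mm high; origin at the centre of its underside.
- disc: Bystander, loose: red grinding disc lying flat, 115 mm across, 8 mm thick; origin at the centre of its underside.
- brush: Bystander, loose: brush with wooden handle lying flat, 200 mm long; origin at the centre of its underside.
- wrench: Bystander, loose: wrench lying flat, 180 mm long; origin at the centre of its underside.

How it is judged:
By the outcome, as a careful person would: the job done as asked, in the order asked, and still so for the second after the job is handed in, with the robot touching nothing.
It also fails if it takes over 72 s, if anything falls off the work surface, if the arm or the gripper's body presses on something with over 40 N, if the wrist force passes 120 N, or if a joint passes its speed limit or range.

### The arm

A 6-joint arm with a two-finger parallel gripper is mounted at the origin on the work surface. World frame = base frame: x ahead of the robot, y to its left, z up, the work surface at z = 0. Lengths are in mm, angles in rad, forces in N, time in s.
With the tool pointing down it reaches from about 350 to 775 mm from the base axis. Payload 5.5 kg.
Tool frame: the origin (TCP) lies between the finger pads; the fingertips stand 8 mm ahead of it and the grasp point (between the pads) lies 11 mm behind it (bot.finger_overhang is the distance from the TCP to the fingertips, in mm); z points along the fingers, y is the direction in which the jaws open and shut (so a half turn about z gives the same grasp; the last joint's range is limited). The gripper opens to 85 mm and grips with 20 to 120 N. Pads are 22 mm wide; open, the fingers measure 114 mm over their backs; the gripper's body (76 mm by 85 mm) begins 54 mm behind the grasp point. The pads swing forward as they close: fully open they stand 13 mm farther back than shut.
Start: joints at [1.158, 0.313, 0.046, 1.304, 0, 1.431], TCP at [154.945, 553.772, 239.323] pointing down, gripper open.
Joint ranges: [-2.76, 2.76], [-0.86, 1.69], [-1.03, 1.26], [-2.2, 2.34], [-1.47, 1.5], [-3.14, 3.14]. Speed limits (rad/s): [2.57, 2.57, 3.14, 3.14, 3.14, 3.14].

### API

Orientations are given as a rotation vector (axis times angle).
In Python, from cell import readout, cams, hand_in, bot gives the robot as it stands.
- The arm moves only by the tool arm_command, never from a script. Its argument "steps" is one flat list of numbers, 7 for each row, row after row: the closure, from -1 (fully open) to 1 (shut), so that 0 is half open, then the shift along the world's x, y, z in cm, then the turn, a rotation vector about the world's x, y, z in degrees. A call has 1 to 12 rows; each row is the pose to reach, as a shift and turn from the pose commanded when the call began; what a row does not reach only later rows make up. A row lasts 1/12 s, in which the tool goes at most 41.7 mm and 7.16 degrees, less where a joint would pass 70% of its speed; a pose out of reach is approached as far as the arm can. A call with a gripper value outside its range is refused whole. The fingers move at their own pace and stop on an object; "squeeze" is the grip in N (left out, the last holds). Time passes only in rows, so rows that repeat a pose let the fingers close. It gives the time, the measured TCP pose, the force and the opening at its end, in the units of the state.
- readout.sense(): the state, without advancing time (a new reading comes with each control period).
- cams.grab_frame(name): name is "side" or "top"; returns a dict with "color" (420x560x3 uint8, red, green, blue), "z_map" (420x560 float32, mm along the optical axis (not along the pixel's ray), 0 where there is no reading), "K" (3x3 intrinsics, pixels), "rvec" (rotation vector, rad) and "tvec" (3), from world to camera coordinates, as OpenCV has them. Camera axes: x right, y down, z forward; pixel columns grow to the right and rows downward; lengths in mm; the calibration is good to about 2 mm. A picture is of the moment at which its call begins.
- hand_in(): hands the job in, once; it reports no verdict.
Trained networks look in the newest picture that a camera, given by its name, has taken for a name from the list of things; names that differ only in an ending like _2 or _b are one class to them, and where a whole thing is asked for, a point or a joint stands for the part that bears it (a point fixed in the world has none). Each returns a list of dicts, best first, with "conf" (0 to 1); they miss things now and then, are a little off and sometimes report something else, mostly with a low value. They report only what shows in the picture. A call takes as long as a camera call.
- cams.boxes_of(camera, thing): "centre" ([column, row] in pixels, amid what is visible of it).
- cams.place_of(camera, thing): "centre" ([column, row] in pixels: a listed point, or the origin of a listed thing).
The state is a dict: "clock": time; "q": joint angles; "dq": joint speeds; "joint_efforts": joint torques, N m; "ee_pos": TCP position; "ee_rot": TCP orientation; "contact_force": force on the tool from outside, world axes, zero at the start; "wrist_torque": the same for the moment, N m; "finger_gap": opening from 0.0 (shut) to 1.0 (fully open).
Only numpy, scipy, OpenCV 4.12 (cv2) and the standard library are available. Lean on these libraries where they do the work, as an engineer would, in place of code of your own. Each camera call takes 0.05 s, during which the arm holds its last target.

## Working session

There is one attempt and no reset: what is moved stays moved. The work goes in short steps, Python scripts to look and compute and a tool call to move; the robot and the scene stay as the last step left them, time stands still between calls to the robot, and variables do not carry over. Pictures are saved under pics/ and viewed, and the job is handed in when it is done.

Besides the shell and the picture viewer there is one more tool, called after "Emit:" as name(argument=value, ...) on one line, values as JSON. arm_command: Moves the arm, as the interface text tells. Its arguments: {"type":"object","properties":{"steps":{"type":"array"},"squeeze":{"type":"number"}},"required":["steps"]}

```bash
mkdir -p pics; ls; cat > h.py <<'E'
import numpy as np, cv2
from cell import readout, cams, bot
def grab(n,save=None):
    f=cams.grab_frame(n)
    if save: cv2.imwrite('pics/'+save,f['color'][:,:,::-1])
    return f
def w2p(f,p):
    R=cv2.Rodrigues(np.array(f['rvec'],float))[0]; c=R@np.array(p,float)+np.array(f['tvec']).ravel(); u=np.array(f['K'])@c
    return u[:2]/u[2]
def ray(f,px):
    R=cv2.Rodrigues(np.array(f['rvec'],float))[0]; t=np.array(f['tvec']).ravel()
    d=R.T@np.linalg.inv(f['K'])@np.array([px[0],px[1],1.]); return -R.T@t,d
def atz(f,px,z):
    c,d=ray(f,px); return c+d*(z-c[2])/d[2]
def depthpt(f,px):
    c,d=ray(f,px); return c+d*f['z_map'][int(round(px[1])),int(round(px[0]))]
E
python3 - <<'E'
from h import *
np.set_printoptions(precision=1,suppress=True)
s=readout.sense(); print(s)
for n in('side','top'):
    f=grab(n,n+'1.png'); print(n,ray(f,[280,210]))
    for t in ['wing_grip','spindle','tube','lever_grip','lever_pivot','lock_lever','offcut','tin','disc','brush','wrench']:
        for k in('place_of',):
            try:
                r=getattr(cams,k)(n,t)
                for d in r[:2]:
                    z={'wing_grip':174,'lever_grip':168,'lever_pivot':168}.get(t,0)
                    print(n,t,np.array(d['centre']),round(d['conf'],2),atz(f,d['centre'],z))
            except Exception as e: print(n,t,e)
E
```

```text
pics
{'clock': 0.0, 'q': array([ 1.2,  0.3,  0. ,  1.3, -0. ,  1.4]), 'dq': array([ 0., -0.,  0.,  0., -0.,  0.]), 'joint_efforts': array([ -0. , -48.1,  29.9,   0. ,  -0. ,  -0. ]), 'ee_pos': array([154.7, 553.3, 238.4]), 'ee_rot': array([-0.4, -3.1,  0. ]), 'contact_force': array([-0.1, -0.1, -0. ]), 'wrist_torque': array([ 0., -0.,  0.]), 'finger_gap': 1.000751211309887}
side (array([  19.1, -877.6,  993.4]), array([ 0.4,  0.6, -0.7]))
side wing_grip [280.3 182.7] 0.53 [544.4  16.3 174. ]
side tube [279.6 210.1] 0.76 [586.4  93.    0. ]
side lever_grip [274.5 153.2] 0.75 [603.6 148.6 168. ]
side lever_grip [265.2 290.5] 0.61 [ 333.5 -276.3  168. ]
side lever_pivot [270.7 163.4] 0.89 [569.6 111.4 168. ]
side lock_lever it knows: brush, disc, lever_grip, lever_pivot, offcut, spindle, tin, tube, wing_grip, wrench
side offcut [312.9 280.3] 0.93 [ 520.3 -188.1    0. ]
side tin [265.9 289. ] 0.69 [ 401.5 -150.6    0. ]
side disc [194.8 182.8] 0.78 [420.4 347.6   0. ]
side brush [234.5 168.9] 0.57 [563.4 348.1  -0. ]
side wrench [379.3 358.9] 0.93 [ 521.1 -456.6    0. ]
top (array([ 357.9,  -63.2, 1357. ]), array([ 0.1,  0. , -1. ]))
top wing_grip [244.9 197.3] 0.52 [536.3  21.9 174. ]
top tube [250.9 199.8] 0.77 [556.2  18.4   0. ]
top tube [246.2 200.6] 0.51 [553.8  30.7   0. ]
top lever_grip [190.8 168.4] 0.76 [602.9 149.9 168. ]
top lever_pivot [207.2 178.8] 0.59 [579.  110.9 168. ]
top lock_lever it knows: brush, disc, lever_grip, lever_pivot, offcut, spindle, tin, tube, wing_grip, wrench
top offcut [329.5 213.4] 0.64 [ 523.9 -188.1    0. ]
top tin [310.2 258.5] 0.81 [ 405.5 -138.9    0. ]
top brush [122.4 192.8] 0.8 [568.8 358.4   0. ]
top brush [207.2 179.9] 0.34 [607.3 135.4   0. ]
top wrench [431.9 213.9] 0.74 [ 527.4 -454.6    0. ]
```

```bash
python3 - <<'E'
import cv2
for n,(c,r,w,h) in {'side':(180,100,200,150),'top':(140,110,200,150)}.items():
    i=cv2.imread(f'pics/{n}1.png'); cv2.imwrite(f'pics/{n}1z.png',cv2.resize(i[r:r+h,c:c+w],None,fx=4,fy=4,interpolation=cv2.INTER_CUBIC))
E
```

```text
(no output)
```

View pics/side1z.png

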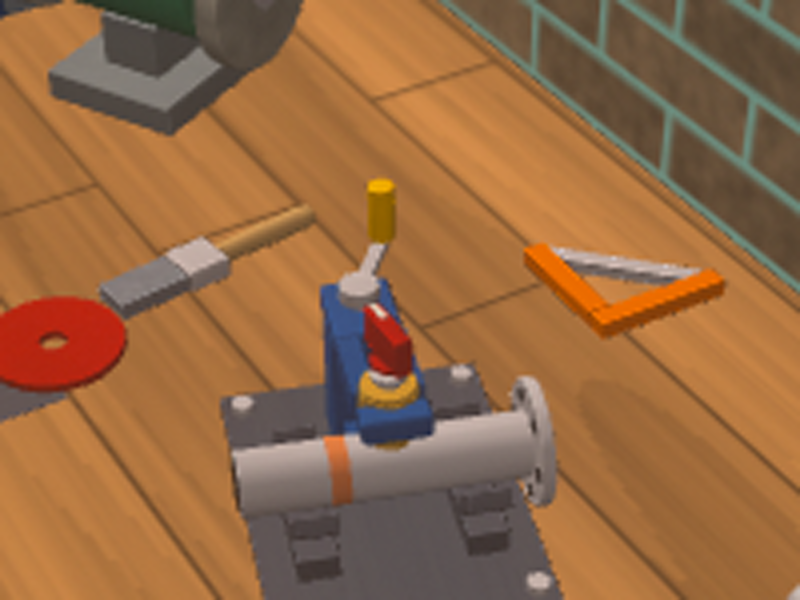

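View pics/top1z.png

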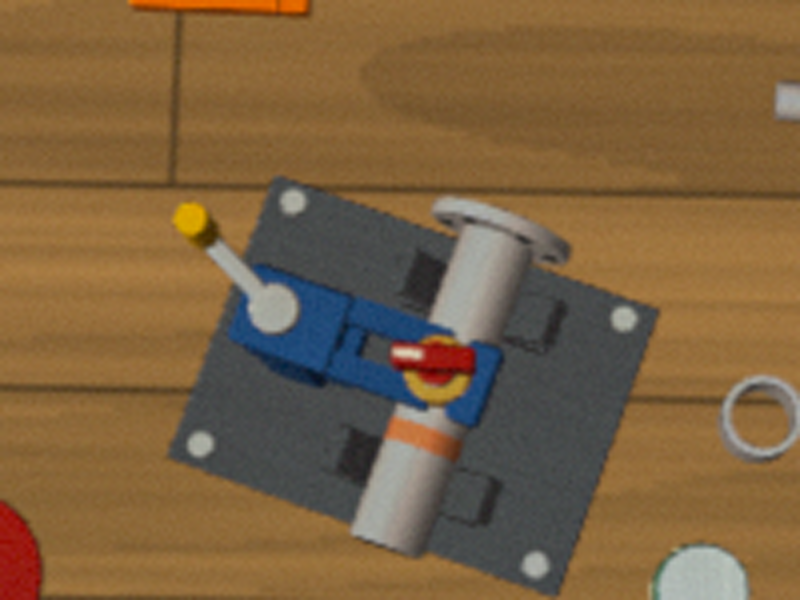

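View pics/top1.png

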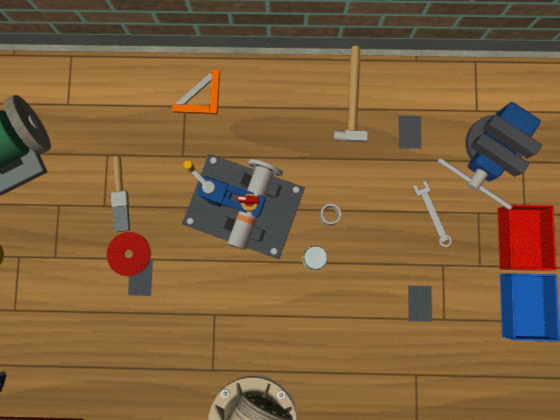

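```bash
python3 - <<'E'
from h import *
np.set_printoptions(precision=1,suppress=True)
for n in('top','side'):
    f=grab(n); h,w=f['z_map'].shape
    ys,xs=np.mgrid[0:h,0:w]; R=cv2.Rodrigues(np.array(f['rvec'],float))[0]
    d=(np.linalg.inv(f['K'])@np.stack([xs.ravel(),ys.ravel(),np.ones(h*w)]))*f['z_map'].ravel()
    P=(R.T@(d-np.array(f['tvec']).reshape(3,1))).T; C=f['color'].reshape(-1,3).astype(int)
    def sel(c,r,z0,z1): return (np.hypot(P[:,0]-c[0],P[:,1]-c[1])<r)&(P[:,2]>z0)&(P[:,2]<z1)
    m=sel((530,13),35,183,196); T=P[m]; print(n,'bar',m.sum(),cv2.minAreaRect(T[:,:2].astype(np.float32)),T.mean(0))
    wh=m&(C.min(1)>120); print(' white',P[wh].mean(0))
    m=sel((608,155),20,182,196); T=P[m]; print(' grip',m.sum(),cv2.minEnclosingCircle(T[:,:2].astype(np.float32)),T.mean(0))
    # pivot disc light grey
    m=sel((570,115),30,125,175)&(C.min(1)>110)&(np.ptp(C,axis=1)<40); T=P[m]
    print(' pivot',m.sum(),np.median(T,0),np.percentile(T[:,2],[5,50,95]),T[:,:2].min(0),T[:,:2].max(0))
    # tube axis
    m=sel((530,13),120,60,125)&(C.min(1)>110)&(np.ptp(C,axis=1)<40); print(' tube',m.sum(),cv2.fitLine(P[m][:,:2].astype(np.float32),cv2.DIST_HUBER,0,.01,.01).ravel(), np.percentile(P[m][:,2],95))
    for t in('wing_grip','lever_grip','lever_pivot'): print(t,[(np.array(r['centre']),r['conf'],atz(f,r['centre'],174 if t[0]=='w' else 168)) for r in cams.place_of(n,t)][:2])
E
```

```text
top bar 123 ((531.4632568359375, 14.968069076538086), (48.02049255371094, 14.280693054199219), 86.58818817138672) [531.6  14.  187. ]
 white [533.2  29.5 187. ]
 grip 49 ((608.402099609375, 155.80198669433594), 9.88353157043457) [608.9 156.4 185.8]
 pivot 153 [568.4 116.5 143.1] [139.  143.1 147.6] [551.4  99.8] [591.  138.8]
 tube 871 [  0.9  -0.3 536.9  16.7] 107.10359729195739
wing_grip [(array([245.7, 199. ]), 0.59, array([532.4,  19.9, 174. ]))]
lever_grip [(array([190. , 169.1]), 0.56, array([601.2, 151.7, 168. ]))]
lever_pivot [(array([208. , 181.9]), 0.79, array([571.8, 108.8, 168. ]))]
side bar 68 ((531.681884765625, 12.576138496398926), (47.26267623901367, 14.636137008666992), 86.88287353515625) [530.4  11.4 187.4]
 white [532.5  29.7 188.2]
 grip 26 ((609.29150390625, 155.26181030273438), 12.571398735046387) [608.1 153.4 185.9]
 pivot 59 [567.2 113.8 144.4] [140.4 144.4 146.4] [551.7  99.9] [588.6 135.6]
 tube 666 [  0.9  -0.3 536.3   3.2] 105.62807990218134
wing_grip [(array([274.3, 183.2]), 0.44, array([529.7,  22.6, 174. ]))]
lever_grip [(array([274.9, 151.3]), 0.63, array([609.3, 156.3, 168. ]))]
lever_pivot [(array([272. , 164.3]), 0.91, array([570.6, 105.8, 168. ])), (array([193.9, 185. ]), 0.7, array([346.7, 132.9, 168. ]))]
```

Emit:
arm_command(steps=[-1,18.8,-27,0,0,0,51,-1,18.8,-27,0,0,0,51,-1,18.8,-27,0,0,0,51,-1,18.8,-27,0,0,0,51,-1,18.8,-27,0,0,0,51,-1,18.8,-27,0,0,0,51,-1,18.8,-27,0,0,0,51,-1,18.8,-27,0,0,0,51,-1,18.8,-27,0,0,0,51,-1,18.8,-27,0,0,0,51], squeeze=40)

```text
clock: 2.43
ee_pos: [345.4, 280.4, 239.5]
ee_rot: [-0.946, 2.994, -0.002]
contact_force: [-0.3, 0.2, -0.1]
finger_gap: 1.002
```

Emit:
arm_command(steps=[-1,18.8,-27,0,0,0,51,-1,18.8,-27,0,0,0,51,-1,18.8,-27,0,0,0,51,-1,18.8,-27,0,0,0,51,-1,18.8,-27,0,0,0,51,-1,18.8,-27,0,0,0,51,-1,18.8,-27,0,0,0,51,-1,18.8,-27,0,0,0,51,-1,18.8,-27,0,0,0,51,-1,18.8,-27,0,0,0,51,-1,18.8,-27,0,0,0,51])

```text
clock: 3.35
ee_pos: [531.6, 12.7, 238.8]
ee_rot: [2.146, -2.294, -0.001]
contact_force: [-0.1, -0.0, 0.3]
finger_gap: 1.003
```

```bash
cat >> h.py <<'E'
def st():
    s=readout.sense(); R=cv2.Rodrigues(np.array(s['ee_rot'],float))[0]
    print('t',round(s['clock'],2),'pos',np.round(s['ee_pos'],1),'yaw_y',round(np.degrees(np.arctan2(R[1,1],R[0,1])),2),'z',np.round(R[:,2],3),'F',np.round(s['contact_force'],1),'M',np.round(s['wrist_torque'],3),'gap',round(s['finger_gap'],3),'q',np.round(s['q'],2))
    return s
E
python3 - <<'E'
from h import *
st(); grab('top','top2.png'); grab('side','side2.png')
E
```

```text
t 3.35 pos [531.6  12.7 238.8] yaw_y 176.18 z [-0.001  0.    -1.   ] F [-0.1 -0.   0.3] M [-0.01   0.026  0.036] gap 1.003 q [-0.13  0.23 -0.07  1.27  0.   -1.63]
```

Emit:
arm_command(steps=[-1,0,0.1,-3.5,0,0,0,-1,0,0.1,-5,0,0,0,-1,0,0.1,-6,0,0,0,-1,0,0.1,-7,0,0,0,-1,0,0.1,-7,0,0,0])

```text
clock: 3.87
ee_pos: [529.6, 15.9, 167.9]
ee_rot: [2.15, -2.288, -0.003]
contact_force: [0.2, -0.4, -0.4]
finger_gap: 0.998
```

```bash
python3 - <<'E'
from h import *
st()
for n,(c,r,w,h) in {'side':(180,60,200,150),'top':(160,120,200,150)}.items():
    f=grab(n); i=f['color'][:,:,::-1]; cv2.imwrite(f'pics/{n}3z.png',cv2.resize(i[r:r+h,c:c+w],None,fx=4,fy=4,interpolation=cv2.INTER_CUBIC))
E
```

```text
t 3.87 pos [529.6  15.9 167.9] yaw_y 176.45 z [-0.003  0.    -1.   ] F [ 0.2 -0.4 -0.4] M [-0.041  0.017  0.014] gap 0.998 q [-0.12  0.26 -0.2   1.11  0.   -1.63]
```

View pics/side3z.png

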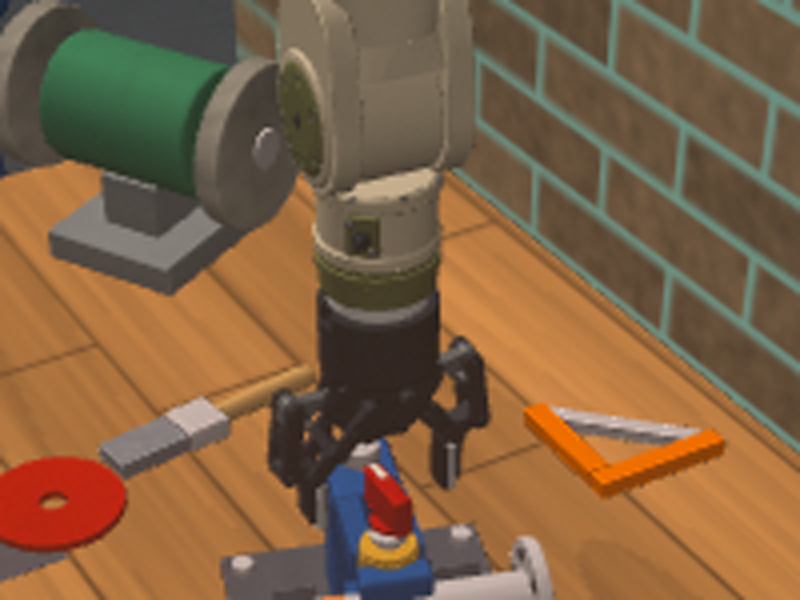

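Emit:
arm_command(steps=[-1,0,0,0,0,0,0,-1,0,0,0,0,0,0])

```text
clock: 4.13
ee_pos: [531.7, 14.8, 170.5]
ee_rot: [-2.149, 2.29, -0.002]
contact_force: [-0.4, 1.0, 0.2]
finger_gap: 0.998
```

```bash
python3 - <<'E'
from h import *
st()
E
```

```text
t 4.13 pos [531.7  14.8 170.5] yaw_y 176.38 z [ 0.002 -0.    -1.   ] F [-0.4  1.   0.2] M [0.019 0.001 0.039] gap 0.998 q [-0.12  0.26 -0.2   1.11  0.   -1.63]
```

Emit:
arm_command(steps=[1,0,0,0,0,0,0,1,0,0,0,0,0,0,1,0,0,0,0,0,0,1,0,0,0,0,0,0,1,0,0,0,0,0,0,1,0,0,0,0,0,0,1,0,0,0,0,0,0,1,0,0,0,0,0,0,1,0,0,0,0,0,0,1,0,0,0,0,0,0], squeeze=40)

```text
clock: 4.97
ee_pos: [533.4, 14.5, 169.9]
ee_rot: [-2.148, 2.288, -0.005]
contact_force: [6.7, -0.0, -1.7]
finger_gap: 0.15
```

```bash
python3 - <<'E'
from h import *
for _ in range(3): st(); grab('top')
for n,(c,r,w,h) in {'side':(200,140,150,100),'top':(160,120,200,150)}.items():
    f=grab(n); i=f['color'][:,:,::-1]; cv2.imwrite(f'pics/{n}4z.png',cv2.resize(i[r:r+h,c:c+w],None,fx=5 if n=='side' else 4,fy=5 if n=='side' else 4,interpolation=cv2.INTER_CUBIC))
E
```

```text
t 4.97 pos [533.4  14.5 169.9] yaw_y 176.37 z [ 0.005 -0.    -1.   ] F [ 6.7 -0.  -1.7] M [-0.035 -1.094  0.052] gap 0.15 q [-0.12  0.26 -0.2   1.11  0.   -1.63]
t 5.02 pos [533.4  14.5 169.9] yaw_y 176.37 z [ 0.005 -0.    -1.   ] F [ 5.7 -0.6 -1.4] M [-0.066 -1.103 -0.012] gap 0.154 q [-0.12  0.26 -0.2   1.11  0.   -1.63]
t 5.07 pos [533.4  14.5 169.9] yaw_y 176.37 z [ 0.005 -0.    -1.   ] F [ 6.4 -0.3 -1.9] M [-0.019 -1.047  0.049] gap 0.151 q [-0.12  0.26 -0.2   1.11  0.   -1.63]
```

View pics/side4z.png

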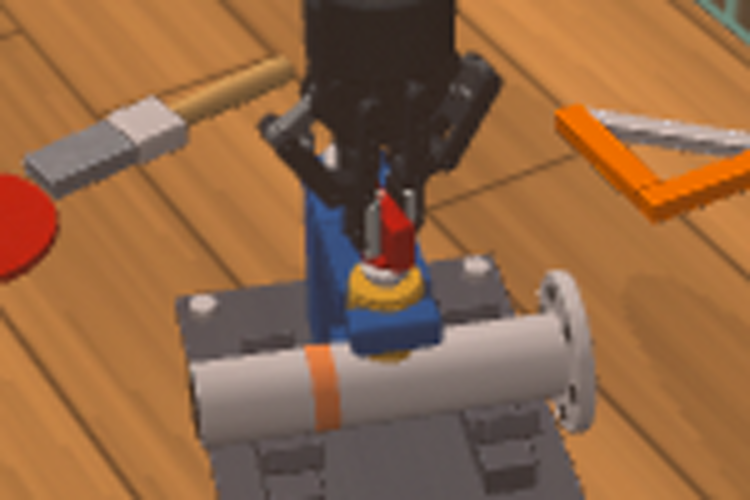

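Emit:
arm_command(steps=[1,0.2,0,0,0,0,0,1,0.2,0,0,0,0,-5,1,0.2,0,0,0,0,-10,1,0.2,0,0,0,0,-15,1,0.2,0,0,0,0,-15,1,0.2,0,0,0,0,-15])

```text
clock: 5.72
ee_pos: [533.7, 14.6, 169.8]
ee_rot: [-1.835, 2.549, -0.002]
contact_force: [2.8, -0.5, 2.0]
finger_gap: 0.155
```

```bash
python3 - <<'E'
from h import *
st();grab('top');st()
E
```

```text
t 5.72 pos [533.7  14.6 169.8] yaw_y 161.5 z [ 0.002 -0.    -1.   ] F [ 2.8 -0.5  2. ] M [-0.113 -0.379  0.005] gap 0.155 q [-0.12  0.26 -0.19  1.11 -0.   -1.37]
t 5.77 pos [533.7  14.6 169.8] yaw_y 161.5 z [ 0.002 -0.    -1.   ] F [ 2.6 -1.2  3.1] M [-0.038 -0.392 -0.01 ] gap 0.154 q [-0.12  0.26 -0.19  1.11 -0.   -1.37]
```

Emit:
arm_command(steps=[1,0,0,0,0,0,-6,1,0,0,0,0,0,-12,1,0,0,0,0,0,-18,1,0,0,0,0,0,-24,1,0,0,0,0,0,-30,1,0,0,0,0,0,-30])

```text
clock: 6.27
ee_pos: [533.9, 14.7, 169.8]
ee_rot: [-1.108, 2.938, -0.001]
contact_force: [3.9, -0.6, 1.9]
finger_gap: 0.158
```

```bash
python3 - <<'E'
from h import *
st();f=grab('top','top5.png');st()
f=grab('side');i=f['color'][:,:,::-1]; cv2.imwrite(f'pics/side5z.png',cv2.resize(i[140:240,200:350],None,fx=5,fy=5,interpolation=cv2.INTER_CUBIC));st()
E
```

```text
t 6.27 pos [533.9  14.7 169.8] yaw_y 131.32 z [ 0.002 -0.    -1.   ] F [ 3.9 -0.6  1.9] M [-0.02  -0.737  0.003] gap 0.158 q [-0.12  0.26 -0.19  1.11  0.   -0.84]
t 6.32 pos [533.9  14.7 169.8] yaw_y 131.56 z [ 0.002 -0.    -1.   ] F [ 4.9 -1.5  3.1] M [-0.017 -0.78   0.028] gap 0.157 q [-0.12  0.26 -0.19  1.11  0.   -0.85]
t 6.37 pos [533.9  14.7 169.8] yaw_y 131.6 z [ 0.002 -0.    -1.   ] F [ 3.8 -0.4  2.7] M [-0.079 -0.849  0.033] gap 0.157 q [-0.12  0.26 -0.19  1.11  0.   -0.85]
```

View pics/side5z.png

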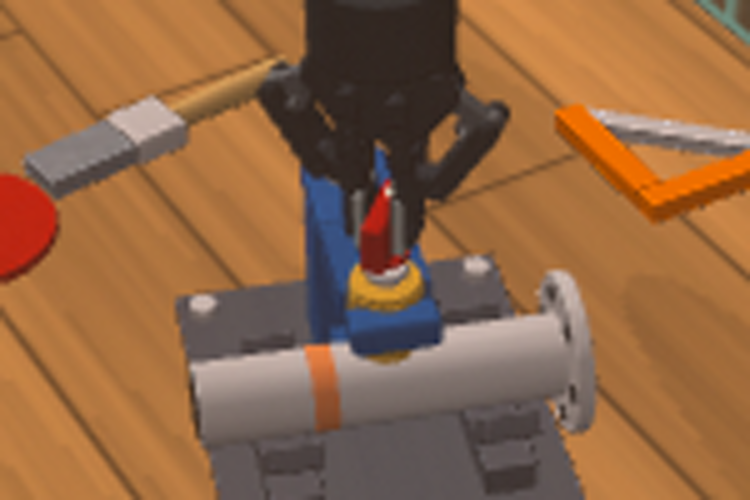

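Emit:
arm_command(steps=[1,0,0,0,0,0,-5,1,0,0,0,0,0,-5])

```text
clock: 6.53
ee_pos: [533.9, 14.7, 169.8]
ee_rot: [-0.981, 2.982, -0.001]
contact_force: [4.7, -0.1, 2.1]
finger_gap: 0.154
```

```bash
cat > s.py <<'E'
from h import *
s=st()
E
python3 s.py
```

```text
t 6.53 pos [533.9  14.7 169.8] yaw_y 126.42 z [ 0.002 -0.    -1.   ] F [ 4.7 -0.1  2.1] M [-0.016 -1.018  0.002] gap 0.154 q [-0.12  0.26 -0.19  1.11  0.   -0.76]
```

Emit:
arm_command(steps=[1,0,0,0,0,0,-5,1,0,0,0,0,0,-5])

```text
clock: 6.7
ee_pos: [534.0, 14.7, 169.8]
ee_rot: [-0.851, 3.022, -0.001]
contact_force: [4.8, -0.9, 2.9]
finger_gap: 0.158
```

```bash
python3 s.py
```

```text
t 6.7 pos [534.   14.7 169.8] yaw_y 121.45 z [ 0.002 -0.    -1.   ] F [ 4.8 -0.9  2.9] M [-0.004 -1.016  0.029] gap 0.158 q [-0.12  0.26 -0.19  1.11  0.   -0.67]
```

Emit:
arm_command(steps=[1,0,0,0,0,0,-5,1,0,0,0,0,0,-5])

```text
clock: 6.87
ee_pos: [534.0, 14.7, 169.8]
ee_rot: [-0.718, 3.056, -0.001]
contact_force: [6.0, -0.6, 1.7]
finger_gap: 0.156
```

```bash
python3 s.py
```

```text
t 6.87 pos [534.   14.7 169.8] yaw_y 116.45 z [ 0.002 -0.    -1.   ] F [ 6.  -0.6  1.7] M [-0.014 -1.088  0.071] gap 0.156 q [-0.12  0.26 -0.19  1.11  0.   -0.58]
```

Emit:
arm_command(steps=[1,0,0,0,0,0,-5,1,0,0,0,0,0,-5])

```text
clock: 7.03
ee_pos: [534.1, 14.7, 169.8]
ee_rot: [-0.585, 3.084, -0.001]
contact_force: [5.8, -1.1, 2.9]
finger_gap: 0.151
```

```bash
python3 s.py
```

```text
t 7.03 pos [534.1  14.7 169.8] yaw_y 111.47 z [ 0.002 -0.    -1.   ] F [ 5.8 -1.1  2.9] M [-0.07  -1.109  0.217] gap 0.151 q [-0.12  0.26 -0.19  1.11  0.   -0.5 ]
```

```bash
cat > s2.py <<'E'
from h import *
M=[]
for _ in range(4):
    s=readout.sense(); M.append(s['wrist_torque'][2]); cams.grab_frame('top')
print(np.round(M,3),np.mean(M)); st()
E
python3 s2.py
```

```text
[0.217 0.198 0.196 0.213] 0.2058444413234862
t 7.23 pos [534.1  14.7 169.8] yaw_y 111.67 z [ 0.002 -0.    -1.   ] F [ 5.7 -0.4  0.7] M [-0.047 -1.127  0.228] gap 0.152 q [-0.12  0.26 -0.19  1.11  0.   -0.5 ]
```

Emit:
arm_command(steps=[1,0,0,0,0,0,-3,1,0,0,0,0,0,-3])

```text
clock: 7.4
ee_pos: [534.1, 14.7, 169.8]
ee_rot: [-0.506, 3.098, -0.001]
contact_force: [5.1, -1.8, 2.0]
finger_gap: 0.155
```

```bash
python3 s2.py
```

```text
[0.362 0.351 0.373 0.398] 0.37088666174499735
t 7.6 pos [534.1  14.7 169.8] yaw_y 108.69 z [ 0.002 -0.    -1.   ] F [ 5.6 -1.8  2.7] M [-0.082 -1.202  0.422] gap 0.154 q [-0.12  0.26 -0.19  1.11  0.   -0.45]
```

Emit:
arm_command(steps=[1,0,0,0,0,0,-2,1,0,0,0,0,0,-2])

```text
clock: 7.77
ee_pos: [534.1, 14.7, 169.8]
ee_rot: [-0.454, 3.106, -0.001]
contact_force: [5.0, -1.4, 2.1]
finger_gap: 0.153
```

```bash
python3 s2.py
```

```text
[0.509 0.501 0.541 0.53 ] 0.5201172799998415
t 7.97 pos [534.1  14.7 169.8] yaw_y 106.7 z [ 0.003 -0.    -1.   ] F [ 5.  -1.6  2.3] M [-0.078 -1.118  0.518] gap 0.154 q [-0.12  0.26 -0.19  1.11  0.   -0.41]
```

Emit:
arm_command(steps=[1,0,0,0,0,0,6,1,0,0,0,0,0,12,1,0,0,0,0,0,18,1,0,0,0,0,0,24,1,0,0,0,0,0,30,1,0,0,0,0,0,36,1,0,0,0,0,0,42,1,0,0,0,0,0,47,1,0,0,0,0,0,47])

```text
clock: 8.72
ee_pos: [533.7, 14.6, 169.8]
ee_rot: [-1.657, 2.667, -0.002]
contact_force: [4.1, -0.9, 3.3]
finger_gap: 0.156
```

Emit:
arm_command(steps=[1,0,0,0,0,0,6,1,0,0,0,0,0,12,1,0,0,0,0,0,18,1,0,0,0,0,0,24,1,0,0,0,0,0,30,1,0,0,0,0,0,36,1,0,0,0,0,0,42,1,0,0,0,0,0,47,1,0,0,0,0,0,47,1,0,0,0,0,0,47])

```text
clock: 9.55
ee_pos: [533.4, 14.4, 169.8]
ee_rot: [2.577, -1.797, 0.002]
contact_force: [4.5, -2.0, 4.7]
finger_gap: 0.157
```

```bash
python3 s2.py
```

```text
[ 0.009 -0.003 -0.042 -0.005] -0.010072301567321446
t 9.75 pos [533.5  14.3 169.8] yaw_y -159.75 z [ 0.001 -0.001 -1.   ] F [ 4.6 -2.1  4.4] M [-0.677 -0.825 -0.067] gap 0.154 q [-0.12  0.26 -0.19  1.11 -0.   -2.05]
```

Emit:
arm_command(steps=[-1,0,0,0,0,0,0,-1,0,0,0,0,0,0,-1,0,0,0,0,0,0,-1,0,0,0,0,0,0,-1,0,0,0,0,0,0,-1,0,0,0,0,0,0,-1,0,0,0,0,0,0,-1,0,0,0,0,0,0])

```text
clock: 10.42
ee_pos: [532.8, 14.8, 169.2]
ee_rot: [2.579, -1.794, -0.001]
contact_force: [0.2, 0.7, 1.0]
finger_gap: 1.005
```

Emit:
arm_command(steps=[-1,0,0,1,0,0,0,-1,0,0,3,0,0,0,-1,0,0,6,0,0,0,-1,0,0,7,0,0,0,-1,0,0,7,0,0,0])

```text
clock: 10.83
ee_pos: [534.9, 14.6, 243.1]
ee_rot: [-2.577, 1.792, -0.009]
contact_force: [-0.2, -0.1, -0.6]
finger_gap: 1.004
```

```bash
cat > m.py <<'E'
from h import *
import sys
np.set_printoptions(precision=1,suppress=True)
tag=sys.argv[1]; st()
for n in('top','side'):
    f=grab(n); h,w=f['z_map'].shape
    i=f['color'][:,:,::-1]; c,r=(160,130) if n=='top' else (200,120)
    cv2.imwrite(f'pics/{n}{tag}z.png',cv2.resize(i[r:r+120,c:c+160],None,fx=5,fy=5,interpolation=cv2.INTER_CUBIC))
    ys,xs=np.mgrid[0:h,0:w]; R=cv2.Rodrigues(np.array(f['rvec'],float))[0]
    d=(np.linalg.inv(f['K'])@np.stack([xs.ravel(),ys.ravel(),np.ones(h*w)]))*f['z_map'].ravel()
    P=(R.T@(d-np.array(f['tvec']).reshape(3,1))).T; C=f['color'].reshape(-1,3).astype(int)
    sel=lambda c,r,z0,z1:(np.hypot(P[:,0]-c[0],P[:,1]-c[1])<r)&(P[:,2]>z0)&(P[:,2]<z1)
    m=sel((531,13),32,181,197); print(n,'bar',m.sum(),cv2.minAreaRect(P[m][:,:2].astype(np.float32)) if m.sum()>5 else '')
    m=sel((566,112),90,150,197)&(C[:,0]>130)&(C[:,2]<60)&(C[:,1]>90)&(P[:,2]>178)
    if m.sum()>2:
        c=P[m].mean(0); print(' grip',m.sum(),c, 'ang',np.degrees(np.arctan2(c[1]-111.4,c[0]-565)),np.hypot(c[1]-111.4,c[0]-565))
    for t in('wing_grip','lever_grip','lever_pivot'): print(t,[(np.array(r['centre']),round(r['conf'],2),atz(f,r['centre'],174 if t[0]=='w' else 168)) for r in cams.place_of(n,t)][:1])
E
python3 m.py a
```

```text
t 10.83 pos [534.9  14.6 243.1] yaw_y -159.63 z [ 0. -0. -1.] F [-0.2 -0.1 -0.6] M [0. 0. 0.] gap 1.004 q [-0.1  0.2 -0.1  1.3 -0.  -2. ]
top bar 7 ((533.6865234375, -6.597772598266602), (4.049898624420166, 6.59420108795166), 58.15279769897461)
wing_grip []
lever_grip []
lever_pivot [(array([250.5, 199.6]), 0.41, array([532.1,   9.2, 168. ]))]
side bar 81 ((532.2548217773438, 13.654581069946289), (17.35910415649414, 48.42334747314453), 18.230087280273438)
 grip 13 [610.1 147.9 182.5] ang 38.996254554028134 58.034742592425154
wing_grip [(array([279. , 181.4]), 0.74, array([544.3,  22.8, 174. ]))]
lever_grip [(array([276.7, 154.7]), 0.56, array([605.2, 139. , 168. ]))]
lever_pivot [(array([269.8, 164.9]), 0.79, array([563.9, 106.6, 168. ]))]
```

View pics/sideaz.png

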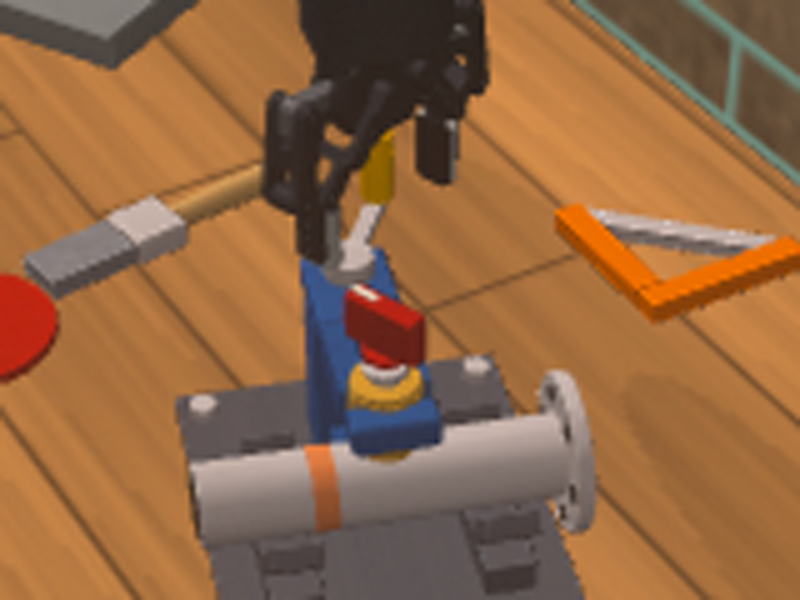

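Emit:
arm_command(steps=[-1,3,6,0,0,0,-7,-1,7.7,14,0,0,0,-14,-1,7.7,14,0,0,0,-21,-1,7.7,14,0,0,0,-28,-1,7.7,14,0,0,0,-35,-1,7.7,14,0,0,0,-42,-1,7.7,14,0,0,0,-49,-1,7.7,14,0,0,0,-56,-1,7.7,14,0,0,0,-63,-1,7.7,14,0,0,0,-65,-1,7.7,14,0,0,0,-65,-1,7.7,14,0,0,0,-65])

```text
clock: 12.23
ee_pos: [609.7, 154.8, 238.7]
ee_rot: [1.213, -2.897, -0.001]
contact_force: [0.3, 0.7, 0.3]
finger_gap: 1.001
```

```bash
python3 m.py b
```

```text
t 12.23 pos [609.7 154.8 238.7] yaw_y 135.45 z [-0. -0. -1.] F [0.3 0.7 0.3] M [-0.  0. -0.] gap 1.001 q [ 0.1  0.4  0.2  1.4  0.  -0.7]
top bar 132 ((531.53466796875, 14.834569931030273), (14.500614166259766, 47.28373336791992), 20.40926170349121)
 grip 57 [608.4 155.9 186. ] ang 45.70076141338023 62.15807148553061
wing_grip [(array([246.3, 199.9]), 0.52, array([530.4,  18.5, 174. ]))]
lever_grip [(array([188.4, 169.9]), 0.65, array([599.3, 155.4, 168. ]))]
lever_pivot [(array([207.4, 183. ]), 0.7, array([569.2, 110.1, 168. ]))]
side bar 84 ((531.1553344726562, 14.668893814086914), (17.07335090637207, 49.20484161376953), 13.482527732849121)
 grip 38 [607.2 151.9 184.3] ang 43.826351147250115 58.4892231825192
wing_grip [(array([279.3, 182.7]), 0.55, array([542.1,  17.6, 174. ]))]
lever_grip [(array([276.7, 153.8]), 0.57, array([607.5, 142.8, 168. ]))]
lever_pivot [(array([271.7, 163.9]), 0.67, array([570.8, 107.9, 168. ]))]
```

View pics/sidebz.png

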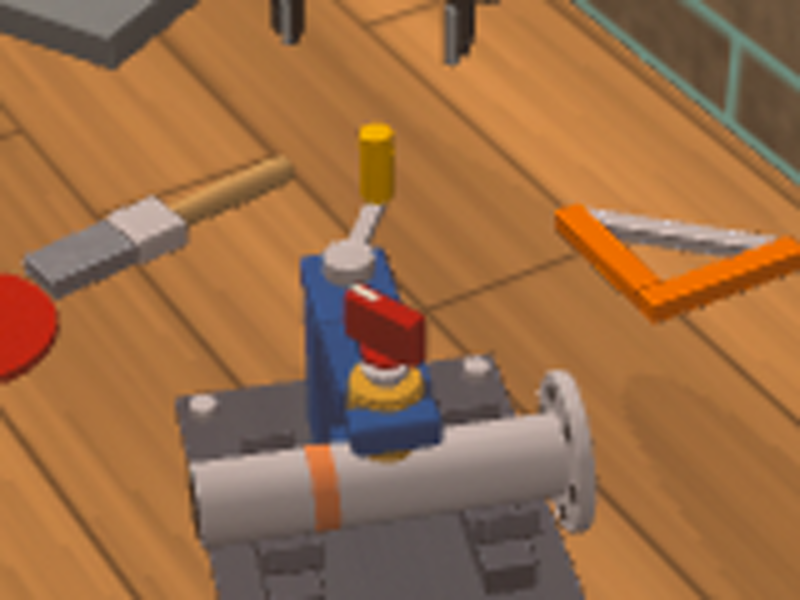

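Emit:
arm_command(steps=[-1,0,0,-3,0,0,0,-1,0,0,-5,0,0,0,-1,0,0,-6.5,0,0,0,-1,0,0,-7.5,0,0,0,-1,0,0,-7.5,0,0,0])

```text
clock: 13.05
ee_pos: [608.5, 154.6, 161.8]
ee_rot: [1.21, -2.895, -0.002]
contact_force: [-0.5, 0.3, -0.6]
finger_gap: 1.004
```

Emit:
arm_command(steps=[1,0,0,0,0,0,0,1,0,0,0,0,0,0,1,0,0,0,0,0,0,1,0,0,0,0,0,0,1,0,0,0,0,0,0,1,0,0,0,0,0,0,1,0,0,0,0,0,0,1,0,0,0,0,0,0,1,0,0,0,0,0,0,1,0,0,0,0,0,0], squeeze=30)

```text
clock: 13.88
ee_pos: [610.5, 154.8, 165.2]
ee_rot: [-1.211, 2.897, -0.001]
contact_force: [0.0, -0.4, 6.1]
finger_gap: 0.222
```

```bash
python3 s2.py; python3 m.py c
```

```text
[0.046 0.071 0.038 0.095] 0.06253664571603132
t 14.08 pos [610.5 154.8 165.2] yaw_y 135.37 z [ 0.002  0.    -1.   ] F [ 0.2 -0.1  5.6] M [-0.013 -0.017  0.038] gap 0.222 q [ 0.12  0.45  0.06  1.18  0.   -0.67]
t 14.08 pos [610.5 154.8 165.2] yaw_y 135.37 z [ 0.  0. -1.] F [ 0.2 -0.1  5.6] M [-0. -0.  0.] gap 0.222 q [ 0.1  0.5  0.1  1.2  0.  -0.7]
top bar 128 ((531.6112670898438, 14.883536338806152), (14.354193687438965, 47.38344955444336), 18.562015533447266)
wing_grip [(array([244.6, 201.7]), 0.63, array([526.1,  22.3, 174. ]))]
lever_grip [(array([189.9, 167.3]), 0.8, array([605.5, 152.1, 168. ]))]
lever_pivot [(array([205.3, 181.9]), 0.8, array([571.6, 115. , 168. ]))]
side bar 82 ((531.9583740234375, 12.995624542236328), (18.188465118408203, 48.81101989746094), 23.266948699951172)
 grip 30 [606.  153.2 185.4] ang 45.51580801037374 58.55851797415441
wing_grip [(array([279.3, 185. ]), 0.73, array([537.2,   9.2, 174. ]))]
lever_grip [(array([277.2, 154.1]), 0.77, array([607.9, 140.8, 168. ]))]
lever_pivot [(array([273. , 161.9]), 0.82, array([578.7, 114.2, 168. ]))]
```

View pics/sidecz.png

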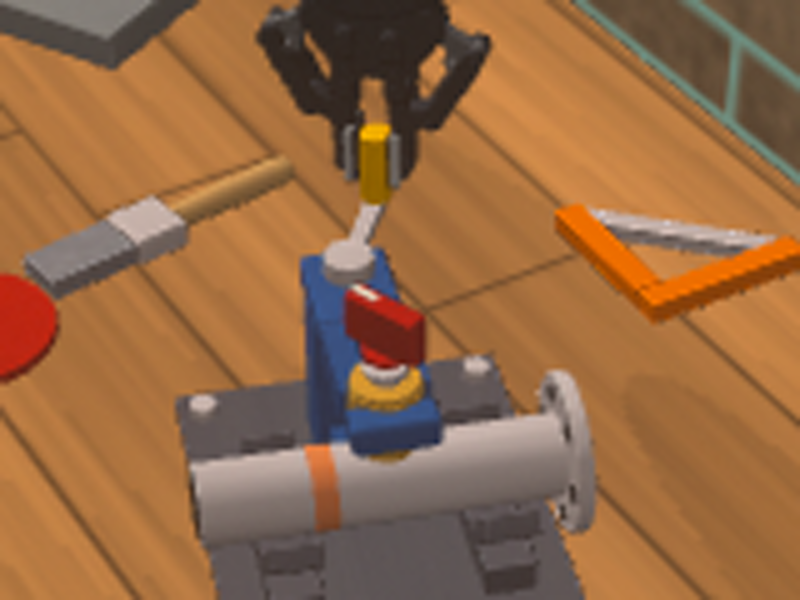

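Emit:
arm_command(steps=[1,-0.49,0.43,0,0,0,6,1,-1.01,0.81,0,0,0,12,1,-1.58,1.13,0,0,0,18,1,-2.17,1.39,0,0,0,24,1,-2.79,1.58,0,0,0,30,1,-3.43,1.72,0,0,0,36,1,-4.07,1.78,0,0,0,42,1,-4.72,1.78,0,0,0,48,1,-4.72,1.78,0,0,0,48])

```text
clock: 15.23
ee_pos: [563.2, 172.7, 165.2]
ee_rot: [-2.288, 2.15, -0.003]
contact_force: [3.0, -0.4, 3.8]
finger_gap: 0.221
```

```bash
python3 s2.py
```

```text
[0.234 0.189 0.198 0.157] 0.19458533736292388
t 15.43 pos [563.8 172.7 165.2] yaw_y -176.79 z [ 0.002  0.001 -1.   ] F [1.7 1.2 6.2] M [ 0.    -0.253  0.156] gap 0.223 q [ 0.16  0.37 -0.06  1.14  0.   -1.47]
```

Emit:
arm_command(steps=[1,-0.32,-0.03,0,0,0,3,1,-0.64,-0.07,0,0,0,6,1,-0.64,-0.07,0,0,0,6])

```text
clock: 15.68
ee_pos: [557.3, 172.0, 165.2]
ee_rot: [-2.393, 2.032, -0.002]
contact_force: [1.0, 0.3, 6.4]
finger_gap: 0.224
```

```bash
python3 s.py
```

```text
t 15.68 pos [557.3 172.  165.2] yaw_y -170.67 z [ 0.002  0.001 -1.   ] F [1.  0.3 6.4] M [-0.018 -0.35   0.217] gap 0.224 q [ 0.16  0.36 -0.07  1.14  0.   -1.57]
```

Emit:
arm_command(steps=[1,-0.32,-0.06,0,0,0,3,1,-0.32,-0.06,0,0,0,3])

```text
clock: 15.85
ee_pos: [554.2, 171.4, 165.2]
ee_rot: [-2.446, 1.969, -0.002]
contact_force: [2.6, 0.8, 6.6]
finger_gap: 0.223
```

```bash
python3 s.py
```

```text
t 15.85 pos [554.2 171.4 165.2] yaw_y -167.68 z [ 0.002  0.001 -1.   ] F [2.6 0.8 6.6] M [ 0.071 -0.364  0.228] gap 0.223 q [ 0.16  0.35 -0.08  1.13  0.   -1.62]
```

Emit:
arm_command(steps=[1,-0.32,-0.08,0,0,0,3,1,-0.32,-0.08,0,0,0,3])

```text
clock: 16.02
ee_pos: [551.1, 170.7, 165.2]
ee_rot: [-2.496, 1.904, -0.002]
contact_force: [1.5, 1.1, 6.1]
finger_gap: 0.225
```

```bash
python3 s.py
```

```text
t 16.02 pos [551.1 170.7 165.2] yaw_y -164.68 z [ 0.002  0.001 -1.   ] F [1.5 1.1 6.1] M [ 0.073 -0.354  0.225] gap 0.225 q [ 0.16  0.35 -0.09  1.13  0.   -1.68]
```

Emit:
arm_command(steps=[1,-0.31,-0.09,0,0,0,3,1,-0.31,-0.09,0,0,0,3])

```text
clock: 16.18
ee_pos: [550.6, 170.2, 165.2]
ee_rot: [-2.542, 1.837, -0.007]
contact_force: [9.0, 2.5, 1.3]
finger_gap: 0.228
```

```bash
python3 s.py
```

```text
t 16.18 pos [550.6 170.2 165.2] yaw_y -161.72 z [ 0.007  0.002 -1.   ] F [9.  2.5 1.3] M [ 0.36  -1.531 -0.089] gap 0.228 q [ 0.16  0.34 -0.1   1.12  0.   -1.73]
```

Emit:
arm_command(steps=[1,-0.2,-0.05,0,0,0,0,1,-0.2,-0.05,0,0,0,0,1,-0.2,-0.05,0,0,0,0])

```text
clock: 16.43
ee_pos: [550.5, 170.2, 165.3]
ee_rot: [-2.538, 1.838, -0.01]
contact_force: [14.0, 3.6, -2.5]
finger_gap: 0.222
```

```bash
python3 s.py
```

```text
t 16.43 pos [550.5 170.2 165.3] yaw_y -161.83 z [ 0.01   0.003 -1.   ] F [14.   3.6 -2.5] M [ 0.646 -2.553 -0.055] gap 0.222 q [ 0.16  0.34 -0.1   1.12  0.   -1.73]
```

Emit:
arm_command(steps=[1,0.3,0.08,0,0,0,0,1,0.3,0.08,0,0,0,0,-1,0.3,0.08,0,0,0,0,-1,0.3,0.08,0,0,0,0,-1,0.3,0.08,0,0,0,0,-1,0.3,0.08,0,0,0,0,-1,0.3,0.08,0,0,0,0,-1,0.3,0.08,0,0,0,0,-1,0.3,0.08,0,0,0,0,-1,0.3,0.08,0,0,0,0,-1,0.3,0.08,0,0,0,0])

```text
clock: 17.35
ee_pos: [547.8, 169.9, 164.3]
ee_rot: [2.547, -1.838, -0.0]
contact_force: [-0.5, 0.2, 0.1]
finger_gap: 1.004
```

Emit:
arm_command(steps=[-1,0,0,2,0,0,0,-1,0,0,4,0,0,0,-1,0,0,7,0,0,0,-1,0,0,10,0,0,0,-1,0,0,10,0,0,0])

```text
clock: 17.77
ee_pos: [550.3, 170.3, 270.8]
ee_rot: [-2.542, 1.834, -0.011]
contact_force: [0.3, 0.2, 0.3]
finger_gap: 0.999
```

Emit:
arm_command(steps=[-1,-4,10,0,0,0,0,-1,-8,15,0,0,0,0,-1,-12,20,0,0,0,0,-1,-12,20,0,0,0,0,-1,-12,20,0,0,0,0,-1,-12,20,0,0,0,0,-1,-12,20,0,0,0,0,-1,-12,20,0,0,0,0])

```text
clock: 18.43
ee_pos: [426.8, 371.0, 264.1]
ee_rot: [2.55, -1.834, 0.0]
contact_force: [0.9, -0.6, 0.8]
finger_gap: 0.999
```

```bash
python3 m.py d; python3 - <<'E'
from h import *
f=grab('top','topd.png')
E
```

```text
t 18.43 pos [426.8 371.  264.1] yaw_y -161.44 z [ 0. -0. -1.] F [ 0.9 -0.6  0.8] M [-0.  -0.1 -0. ] gap 0.999 q [ 0.6  0.3  0.1  1.4 -0.  -1.3]
top bar 129 ((531.7507934570312, 14.980359077453613), (14.073233604431152, 47.37659454345703), 19.121612548828125)
 grip 58 [547.8 172.  185.4] ang 105.8519912737039 62.945098591590295
wing_grip [(array([245.8, 200.4]), 0.58, array([529.2,  19.6, 174. ]))]
lever_grip [(array([182. , 193.6]), 0.6, array([543.3, 167.9, 168. ]))]
lever_pivot [(array([208.3, 183.9]), 0.88, array([567.1, 107.9, 168. ]))]
side bar 82 ((531.2298583984375, 13.601762771606445), (17.7099552154541, 48.51587677001953), 20.631223678588867)
 grip 35 [546.6 170.7 184.3] ang 107.26569209550459 62.1441783111413
wing_grip [(array([280.5, 184.7]), 0.6, array([540.5,   8.7, 174. ]))]
lever_grip [(array([254.8, 155.8]), 0.51, array([549. , 166.6, 168. ]))]
lever_pivot [(array([270.6, 161.5]), 0.83, array([573.9, 119.4, 168. ]))]
```

View pics/topd.png

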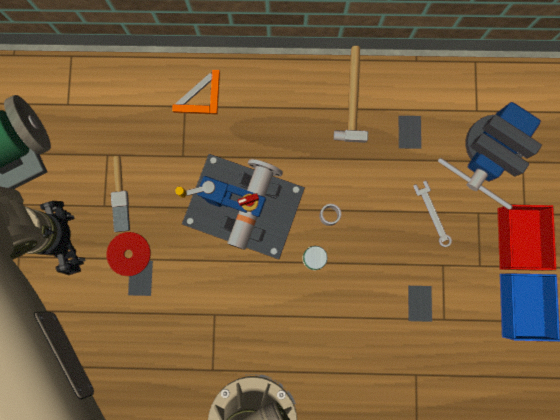

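View pics/sidedz.png

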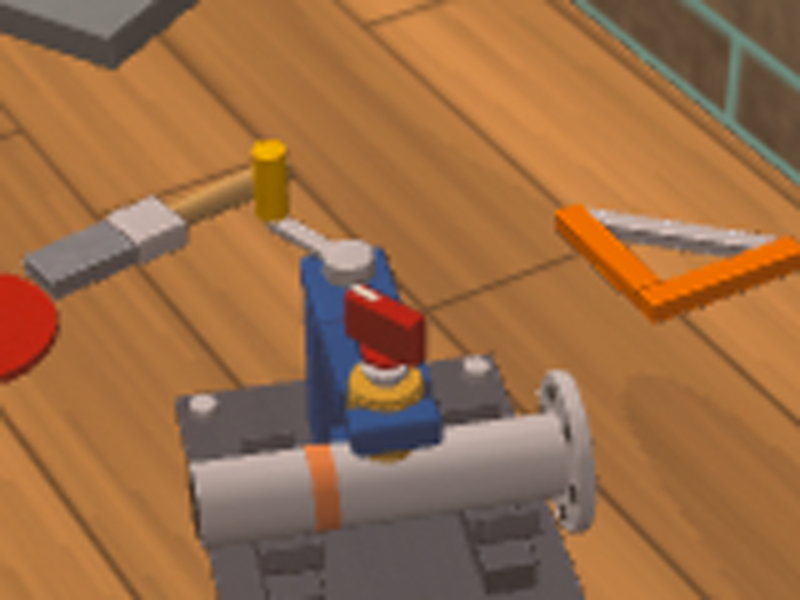

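The lever grip now sits to the left of the pivot at its far stop (top view, about px 180,191). The wing is as I left it, the disc, brush, tin, offcut and wrench have not moved, and the gripper is clear.

```bash
python3 -c "
from cell import hand_in
print(hand_in())"
```

```text
the job is handed in; nothing more can be done
None
```

The job is done as asked and handed in at about 18.5 s; the hand-in reports no verdict.

- **Wing screw:** I turned it about 70° clockwise until I felt the pad bottom. The wrist moment rose from about 0.03 to 0.21, 0.37 and then 0.52 N m over the last steps, which is hand tight and under the 1 N m limit. I then backed it off 93.5° by the tool's own angle. That is a quarter turn plus a few degrees for the twist, or about 0.7 to 0.75 mm of clearance. The clearance is worked out from the turn and was not measured directly.
- **Wing afterwards:** in the top camera the bar read 109° to 110° after release, against about 110° expected from the tool. Individual readings scattered by a few degrees, most in the side view.
- **Lock lever:** I swung it about 60° (1.06 rad) anticlockwise to a firm stop. The tool stopped moving and the force rose to about 14 N. I then eased off and let go. The last pictures put it at 106° to 107°, which matches the stop.
- **Other things:** in the last top picture the loose items look unmoved, and the gripper was clear of everything.
- **What disagreed:** the camera's position for the wing was about 2 mm short in x of where the fingers found it, giving a side force of about 5 N during the turn. The networks' wing and grip points were also 5 to 15 mm off, so I used depth and colour measurements instead.

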